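Index the carver's dividing table to its next hole

ROBOT

A 6-joint arm with a two-finger parallel gripper is mounted at the origin on the work surface. World frame = base frame: x ahead of the robot, y to its left, z up, the work surface at z = 0. Lengths are in m, angles in degrees, forces in N, time in s.
With the tool pointing down it reaches from about 0.4 to 0.925 m from the base axis. Payload 12.5 kg.
Tool frame: the origin (TCP) lies between the finger pads; the fingertips stand 19 mm ahead of it and the grasp point (between the pads) is the TCP; z points along the fingers, y is the line along which they close (so a half turn about z gives the same grasp; the last joint's range is limited). The gripper opens to 95 mm and grips with 3 to 60 N. Pads are 20 mm wide; open, the fingers measure 119 mm over their backs; the gripper's body (75 mm by 180 mm) begins 59 mm behind the grasp point.
Start: joints at [57.777, 28.126, 89.318, -0, 62.55, -6.05], TCP at [0.276, 0.561, 0.234] pointing down, gripper open.
Joint ranges: [-177.58, 177.58], [-47.91, 125.51], [2.72, 160], [-65.01, 245.01], [3.68, 167.84], [-153.87, 153.87]. Speed limits (degrees/s): [127.2, 127.2, 159.86, 180, 180, 180].

INTERFACE

Orientations are given as [roll, pitch, yaw] about the fixed x, y, z axes, in that order (R = Rz(yaw) Ry(pitch) Rx(roll)).
In Python, from bench import ctrl gives the robot as it stands.
- The arm moves only by the shell command python3 -m crank 'ROWS' [FORCE]. ROWS is JSON, a list of rows, each an object of numbers: "tx", "ty", "tz": the shift along the tool's x, y, z in m; "ax", "ay", "az": the turn, a rotation vector about the tool's x, y, z in rad; "jaw": the opening in per cent of the stroke, from 0 (shut) to 100 (fully open). In form: [{"tx": .., "ty": .., "tz": .., "ax": .., "ay": .., "az": .., "jaw": ..}, ...]. A call has 1 to 12 rows; each row is the pose to reach, as a shift and turn from the pose commanded when the call began, along the tool's axes at that moment; what a row does not reach only later rows make up. A row lasts 1/10 s, in which the tool goes at most 50 mm and 8.59 degrees, less where a joint would pass 70% of its speed; a pose out of reach is approached as far as the arm can. A call with a gripper value outside its range is refused whole. The fingers move at their own pace and stop on an object; FORCE is the grip in N (left out, the last holds). Time passes only in rows, so rows that repeat a pose let the fingers close. It gives the time, the measured TCP pose, the force, the opening and the grip force at its end, in the units of the state.
- ctrl.get_state(): the state, without advancing time (a new reading comes with each control period).
- ctrl.grab_frame(name): name is "scene" or "top"; returns a dict with "color" (480x640x3 uint8, blue, green, red), "range_z" (480x640 float32, m along the optical axis (not along the pixel's ray), 0 where there is no reading), "mtx" (3x3 intrinsics, pixels), "eye" and "rotation" of the camera in the world. Camera axes: x right, y down, z forward; pixel columns grow to the right and rows downward; lengths in m; the calibration is good to about 2 mm. A picture is of the moment at which its call begins.
- ctrl.finish_job(): hands the job in; it is judged then, once.
Trained networks look in the newest picture that a camera, given by its name, has taken for a name from the list of things; names that differ only in an ending like _2 or _b are one class to them, and where a whole thing is asked for, a point or a joint stands for the part that bears it (a point fixed in the world has none). Each returns a list of dicts, best first, with "confidence" (0 to 1); they miss things now and then, are a little off and sometimes report something else, mostly with a low value. They report only what shows in the picture. A call takes as long as a camera call. They do not tell look-alikes from the thing itself.
- ctrl.find_in(camera, thing): "point" ([x, y, z] in m, in world coordinates, good to about 4 mm: the middle of the surface that is visible of it).
- ctrl.silhouettes(camera, thing): "mask" (480x640 bool, what is visible of it).
- ctrl.spot_point(camera, thing): "point" ([x, y, z] in m, in world coordinates, good to about 4 mm: a listed point, or the origin of a listed thing).
The state is a dict: "time_s": time; "joint_positions": joint angles; "joint_vel": joint speeds; "tau": joint torques, N m; "position": TCP position; "eef_rot": TCP orientation; "ft_force": force on the tool from outside, world axes, zero at the start; "ft_torque": the same for the moment, N m; "gripper_width": finger opening in m; "grip_force": force on a finger pad.
Only numpy, scipy, OpenCV 4.12 (cv2) and the standard library are available. Lean on these libraries where they do the work, as an engineer would, in place of code of your own. Each camera call takes 0.05 s, during which the arm holds its last target. There are 200 camera calls.

TASK

Bring the next face of the stone round: with the fingertips press the red indexing plunger all the way in, push the yellow arm that carries it anticlockwise (seen from above) to the very next hole, let the plunger spring back up into that hole so that the table is locked, and move clear. Pick nothing up: the stone must ride round on the table without being shifted or lifted, and everything else on the bench stays where it is.

Things in the scene. Friction and masses are not known exactly. Their poses are not given: they have to be found in the camera images.
- divider: Fixed round blue base of the dividing table, 330 mm across, 30 mm high; origin at the centre of its underside, z up. Its top has a black ring slot of 130 mm radius with 8 round black holes, one every 45 degrees, each with a red tick outside it. The plunger starts in the hole on the base's own +x axis; the next is 45 degrees anticlockwise seen from above.
- next_hole (a point): Centre of the next hole, on the top of the fixed base (height 31 mm), 130 mm from the turning axis. The plunger must end straight above it.
- table_plate (a joint): Angle of the turntable in rad about its vertical axis; positive is anticlockwise from above. About 0 is the starting hole, 0.785 (45 degrees) the next hole. Locked, it still plays about 0.023 rad (3 mm at the plunger) either way. Turning takes about 2 N of push at the plunger's radius; the table stays where it is left.
- plate_centre (a point): Centre of the turntable's top (a steel disc 200 mm across with a black rubber pad 140 mm across), on the turning axis at height 52 mm; its x axis points along the yellow arm to the plunger and turns with the table. The yellow arm, 68 mm wide, top at height 50 mm, reaches out to 161 mm from the axis.
- push_cheek (a point): Middle of the inner face of the leading (anticlockwise) one of two yellow upright cheeks that stand on the arm either side of the plunger, at height 73 mm. Each is a plate 8 mm thick, 44 mm long radially (108 to 152 mm from the axis), top at height 96 mm; 52 mm free between them. A finger between them pushing this face anticlockwise turns the table.
- plunger (a joint): How far the plunger is pressed in, in m: 0 is up (locked in a hole), 0.010 fully in. A spring pushes it up with 4 N at the start of the stroke, 8 N at the end. From 7 mm in, the table can turn. Between holes a hidden land keeps it about 7 mm in without pressing; over a hole, if nothing presses on it, it springs up to 0 and locks the table.
- plunger_top (a point): Centre of the top face of the red plunger button, 30 mm across, 130 mm from the turning axis, midway between the two cheeks. Its top is at height 66 mm when up (30 mm below the tops of the cheeks), 59 mm between holes and 56 mm fully in. It is pressed straight down.
- stone_mid (a point): Centre, half-way up, of the octagonal sandstone piece that stands loose on the rubber pad in the middle of the table: 100 mm across, 60 mm high (top at height 112 mm), waisted, about 0.85 kg. It rides with the table.
- chisel: Bystander: thin-shafted carving point (a stone chisel) with an orange handle, 190 mm long, lying on the bench beside the base; origin at mid-underside.
- hammer: Bystander: hammer with a wooden handle, 240 mm long, lying on the left of the bench; origin at mid-underside.
- brush: Bystander: dusting brush, 180 mm long, lying beside the base; origin at mid-underside.
- offcut: Bystander: small sandstone offcut, 60 x 45 x 35 mm, beside the base; origin at the centre of its underside.
- mug: Bystander: blue mug, 80 mm across, 95 mm high; origin at the centre of its underside.
- bottle: Bystander: white bottle with a blue cap, 64 mm across, 180 mm high; origin at the centre of its underside.
- sanding_pad: Bystander: yellow sanding pad 120 mm across with a blue hub, 34 mm high; origin at the centre of its underside.
There are look-alikes about, which are no part of the job. Leave any pink, purple or turquoise look-alike of the part that bears stone_mid alone.

How it is judged (in metres and radians):
On the way, in this order (a step that is already met when the one before it is completed fails the run):
1. the plunger is pressed in while the table is still at its starting hole (value of joint plunger above 0.0065 m and value of joint table_plate between -0.08 and 0.08 rad), for 0.1 s.
2. the table is on its way, more than half-way to the next hole (value of joint table_plate above 0.42 rad), for 0.1 s.
At the end, for the whole second after the job is handed in: The table stands at rest within 0.05 rad of the next hole (0.785 rad), the plunger is up again (less than 3 mm in), and the stone stands upright with its centre within 16 mm of the turning axis in each direction of the table (value of joint table_plate between 0.735398 and 0.835398 rad and value of joint plunger below 0.003 m and velocity of joint table_plate between -0.03 and 0.03 rad/s and x of stone_mid in the frame of plate_centre between -0.016 and 0.016 m and y of stone_mid in the frame of plate_centre between -0.016 and 0.016 m and angle between stone_mid's own z axis and vertical below 0.1 rad); the robot touches nothing.
It fails at once if the stone is lifted (15 mm) or tipped (height (world z) of stone_mid above 0.097 m or angle between stone_mid's own z axis and vertical above 0.25 rad).
It fails at once if the table is carried well past the next hole (value of joint table_plate above 1.2 rad).
It fails at once if the stone is pushed off its place on the table (not (x of stone_mid in the frame of plate_centre between -0.016 and 0.016 m and y of stone_mid in the frame of plate_centre between -0.016 and 0.016 m)).
It fails at once if a bystander is moved by more than 20 mm (distance of any of chisel, hammer, brush, offcut, mug, bottle, sanding_pad from where it was at the start of the episode above 0.02 m).
It also fails if it takes over 43 s, if anything falls off the work surface, if the arm or the gripper's body presses on something with over 40 N, if the wrist force passes 120 N, or if a joint passes its speed limit or range.

## Working session

There is one attempt and no reset: what is moved stays moved. The work goes in short steps, Python scripts to look and compute and a shell command to move; the robot and the scene stay as the last step left them, time stands still between calls to the robot, and variables do not carry over. Pictures are saved under pics/ and viewed, at most 10 in all, crops included, and the job is handed in when it is done.

```bash
mkdir -p pics; ls
python3 - <<'E'
from bench import ctrl
import cv2, numpy as np
s=ctrl.get_state(); print({k:np.round(s[k],3).tolist() for k in ("time_s","position","eef_rot","gripper_width","ft_force")})
for c in ("top","scene"):
    f=ctrl.grab_frame(c); cv2.imwrite(f"pics/{c}0.png",f["color"])
    for t in ("divider","next_hole","plate_centre","push_cheek","plunger_top","stone_mid"):
        print(c,t,[(np.round(d["point"],3).tolist(),round(d["confidence"],2)) for d in ctrl.spot_point(c,t)[:3]])
E
```

```text
pics
{'time_s': 0.0, 'position': [0.276, 0.561, 0.233], 'eef_rot': [-179.938, -0.007, 153.826], 'gripper_width': 0.095, 'ft_force': [0.289, -0.057, 0.68]}
top divider [([0.54, 0.098, -0.0], 0.75)]
top next_hole [([0.648, 0.162, 0.031], 0.57)]
top plate_centre [([0.54, 0.095, 0.053], 0.63)]
top push_cheek [([0.673, 0.093, 0.077], 0.88)]
top plunger_top [([0.664, 0.065, 0.065], 0.62)]
top stone_mid [([0.829, -0.021, 0.026], 0.96), ([0.537, 0.089, 0.083], 0.9), ([0.549, -0.237, 0.028], 0.9)]
scene divider [([0.538, 0.099, 0.001], 0.88)]
scene next_hole [([0.649, 0.169, 0.031], 0.84)]
scene plate_centre [([0.541, 0.095, 0.052], 0.95), ([0.536, 0.094, 0.081], 0.71), ([0.54, 0.098, 0.003], 0.51)]
scene push_cheek [([0.675, 0.09, 0.074], 0.6)]
scene plunger_top [([0.668, 0.066, 0.07], 0.69)]
scene stone_mid [([0.827, -0.021, 0.03], 0.7), ([0.359, -0.188, 0.029], 0.69), ([0.729, -0.199, 0.029], 0.69)]
```

Run:
```python
import cv2
a=cv2.imread("pics/top0.png");b=cv2.imread("pics/scene0.png")
```

```text
(no output)
```

View pics/top0.png

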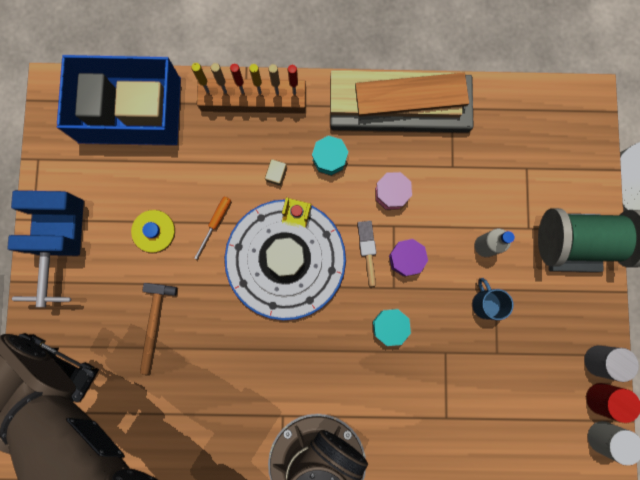

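View pics/scene0.png

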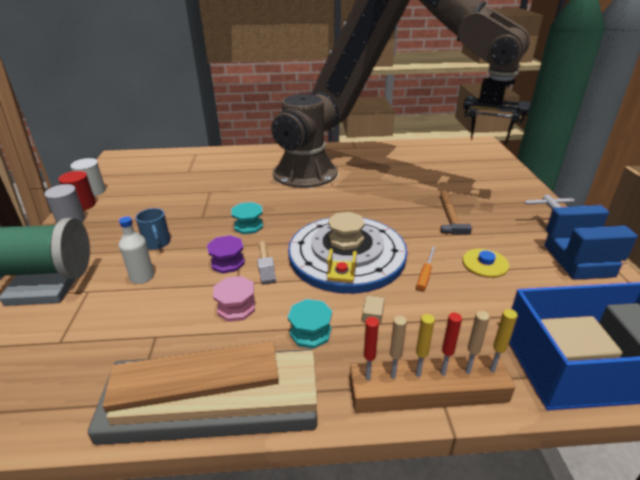

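The top view shows the divider at about (285,260), with the red plunger between yellow cheeks at (297,210). The offcut is at (276,172), the chisel at (215,225) and the brush at (368,255), and all three are clear of the arm's swing. In the scene view, the plunger at (342,267) points towards the camera, and the sandstone piece stands on the table.

```bash
cat > h.py <<'E'
from bench import ctrl
import numpy as np
from scipy.spatial.transform import Rotation as R
C=np.array([.540,.096]); A0=-13.2
def st():
    s=ctrl.get_state(); return s,np.array(s["position"]),R.from_euler("xyz",s["eef_rot"],degrees=True)
def shift(ang,z,lead=0.,r=.13,yaw_lag=0):
    """tool-frame shift to TCP at table angle ang (deg from start), height z, lead = tangential mm ahead"""
    a=np.radians(A0+ang); u=np.array([np.cos(a),np.sin(a)]); t=np.array([-u[1],u[0]])
    s,p,q=st()
    T=np.r_[C+r*u+lead*t,z]; Q=R.from_euler("xyz",[180,0,180+A0+ang-yaw_lag],degrees=True)
    return np.round(q.inv().apply(T-p),4).tolist(),np.round((q.inv()*Q).as_rotvec(),3).tolist(),np.round(T,4).tolist()
E
python3 - <<'E'
from h import *
import cv2
f=ctrl.grab_frame("top")
hsv=cv2.cvtColor(f["color"],cv2.COLOR_BGR2HSV)
roi=np.zeros((480,640),bool); roi[195:225,275:315]=1
def world(m):
    v,u=np.nonzero(m); z=f["range_z"][v,u]; k=z>0; u,v,z=u[k],v[k],z[k]
    P=np.linalg.inv(f["mtx"])@np.array([u*z,v*z,z]); return (np.array(f["rotation"])@P).T+f["eye"]
red=((hsv[...,0]<8)|(hsv[...,0]>172))&(hsv[...,1]>120)&(hsv[...,2]>80)&roi
yel=(abs(hsv[...,0].astype(int)-28)<8)&(hsv[...,1]>120)&(hsv[...,2]>80)&roi
for m in (red,yel):
    P=world(m); print(m.sum(),P.mean(0).round(4),np.median(P,0).round(4),P.min(0).round(3),P.max(0).round(3))
m=ctrl.silhouettes("top","divider"); 
if m: P=world(m[0]["mask"]); print("div",(P.min(0)+P.max(0))/2)
P=world(red); print("red top",P[P[:,2]>.058].mean(0))
print(shift(0,.16))
E
```

```text
Traceback (most recent call last):
ValueError: operands could not be broadcast together with shapes (94,) (3,)
```

Run:
```python
from h import *
import cv2
f=ctrl.grab_frame("top")
print(f["rotation"],f["eye"])
hsv=cv2.cvtColor(f["color"],cv2.COLOR_BGR2HSV)
roi=np.zeros((480,640),bool); roi[195:225,275:315]=1
r=np.array(f["rotation"],float).ravel()
M=r.reshape(3,3) if r.size==9 else R.from_euler("xyz",r,degrees=True).as_matrix()
print(M.round(2))
def world(m):
    v,u=np.nonzero(m); z=f["range_z"][v,u]; k=z>0; u,v,z=u[k],v[k],z[k]
    return (M@np.linalg.inv(f["mtx"])@np.array([u*z,v*z,z])).T+f["eye"]
red=((hsv[...,0]<8)|(hsv[...,0]>172))&(hsv[...,1]>120)&(hsv[...,2]>80)&roi
yel=(abs(hsv[...,0].astype(int)-28)<8)&(hsv[...,1]>120)&(hsv[...,2]>80)&roi
for m in (red,yel):
    P=world(m); print(m.sum(),P.mean(0).round(4),np.median(P,0).round(4),P.min(0).round(3),P.max(0).round(3))
P=world(red); print("red top",P[P[:,2]>.058].mean(0))
print(shift(0,.16))
```

```text
[-173.06166639   -0.52029604  -89.06508551] [0.40027023 0.01436729 1.44819982]
[[ 0.02 -0.99  0.12]
 [-1.   -0.02 -0.01]
 [ 0.01 -0.12 -0.99]]
94 [0.6632 0.0659 0.0666] [0.6624 0.0662 0.0667] [0.65  0.053 0.06 ] [0.676 0.08  0.073]
460 [0.6622 0.0676 0.061 ] [0.6599 0.0697 0.0527] [ 0.629  0.029 -0.001] [0.714 0.104 0.106]
red top [0.6632289  0.06585814 0.06664318]
([-0.569, -0.2715, 0.0736], [0.0, 0.0, -0.226], [0.6666, 0.0663, 0.16])
```

```bash
python3 -m crank '[{"tx":-0.047,"ty":-0.022,"tz":0.0,"jaw":0},{"tx":-0.095,"ty":-0.045,"az":-0.02,"jaw":0},{"tx":-0.142,"ty":-0.068,"az":-0.05,"jaw":0},{"tx":-0.19,"ty":-0.09,"az":-0.08,"jaw":0},{"tx":-0.237,"ty":-0.113,"az":-0.11,"jaw":0},{"tx":-0.285,"ty":-0.136,"az":-0.14,"jaw":0},{"tx":-0.332,"ty":-0.158,"az":-0.17,"jaw":0},{"tx":-0.38,"ty":-0.181,"az":-0.2,"jaw":0},{"tx":-0.427,"ty":-0.204,"az":-0.226,"jaw":0},{"tx":-0.474,"ty":-0.226,"tz":0.01,"az":-0.226,"jaw":0},{"tx":-0.522,"ty":-0.249,"tz":0.03,"az":-0.226,"jaw":0},{"tx":-0.569,"ty":-0.27,"tz":0.05,"az":-0.226,"jaw":0}]' 20 && python3 -c "
from h import *
print(shift(0,.16),shift(0,.1))"
```

```text
invalid input
```

```bash
python3 -m crank '[{"tx":-0.1,"ty":-0.05,"tz":0,"ax":0,"ay":0,"az":-0.1,"jaw":0},{"tx":-0.1,"ty":-0.05,"tz":0,"ax":0,"ay":0,"az":-0.1,"jaw":0}]' 20; python3 -c "
from h import *
print(st()[0]['time_s'],shift(0,.16),shift(0,.1))"
```

```text
time_s: 1.0
position: [0.3361, 0.4809, 0.2334]
eef_rot: [-180.0, 0.0, 159.9]
ft_force: [1.0, 0.3, 0.5]
gripper_width: 0.0845
grip_force: 0.0
1.0 ([-0.4528, -0.2757, 0.0734], [-0.0, 0.0, -0.12], [0.6666, 0.0663, 0.16]) ([-0.4528, -0.2757, 0.1334], [-0.0, 0.0, -0.12], [0.6666, 0.0663, 0.1])
```

```bash
python3 -m crank '[{"tx":-0.23,"ty":-0.14,"tz":0,"ax":0,"ay":0,"az":-0.08,"jaw":0},{"tx":-0.23,"ty":-0.14,"tz":0,"ax":0,"ay":0,"az":-0.11,"jaw":0},{"tx":-0.23,"ty":-0.14,"tz":0,"ax":0,"ay":0,"az":-0.11,"jaw":0},{"tx":-0.23,"ty":-0.14,"tz":0,"ax":0,"ay":0,"az":-0.11,"jaw":0},{"tx":-0.23,"ty":-0.14,"tz":0,"ax":0,"ay":0,"az":-0.11,"jaw":0},{"tx":-0.44,"ty":-0.27,"tz":0.05,"ax":0,"ay":0,"az":-0.11,"jaw":0},{"tx":-0.44,"ty":-0.27,"tz":0.05,"ax":0,"ay":0,"az":-0.11,"jaw":0},{"tx":-0.44,"ty":-0.27,"tz":0.05,"ax":0,"ay":0,"az":-0.11,"jaw":0},{"tx":-0.44,"ty":-0.27,"tz":0.05,"ax":0,"ay":0,"az":-0.11,"jaw":0},{"tx":-0.44,"ty":-0.27,"tz":0.05,"ax":0,"ay":0,"az":-0.11,"jaw":0},{"tx":-0.44,"ty":-0.27,"tz":0.05,"ax":0,"ay":0,"az":-0.11,"jaw":0},{"tx":-0.44,"ty":-0.27,"tz":0.05,"ax":0,"ay":0,"az":-0.11,"jaw":0}]' 20; python3 -c "
from h import *
print(shift(0,.16),shift(0,.1))"
```

```text
time_s: 2.2
position: [0.6551, 0.0724, 0.1826]
eef_rot: [-180.0, -0.1, 165.7]
ft_force: [-0.3, 0.9, -0.1]
gripper_width: 0.0002
grip_force: 0.0
([-0.0126, -0.0031, 0.0225], [-0.0, -0.001, -0.02], [0.6666, 0.0663, 0.16]) ([-0.0127, -0.003, 0.0825], [-0.0, -0.001, -0.02], [0.6666, 0.0663, 0.1])
```

```bash
python3 -m crank '[{"tx":-0.012,"ty":-0.003,"tz":0.055,"ax":0,"ay":0,"az":-0.02,"jaw":0},{"tx":-0.012,"ty":-0.003,"tz":0.055,"ax":0,"ay":0,"az":-0.02,"jaw":0},{"tx":-0.012,"ty":-0.003,"tz":0.055,"ax":0,"ay":0,"az":-0.02,"jaw":0},{"tx":-0.012,"ty":-0.003,"tz":0.055,"ax":0,"ay":0,"az":-0.02,"jaw":0}]' 20; python3 -c "
from h import *
import cv2
print(shift(0,.076),shift(0,.073))
for c,(x,y) in {'scene':(342,265),'top':(297,210)}.items():
    f=ctrl.grab_frame(c)['color'][y-40:y+40,x-50:x+50]
    cv2.imwrite('pics/%s1.png'%c,cv2.resize(f,None,fx=4,fy=4,interpolation=2))
a=np.hstack([cv2.imread('pics/scene1.png'),cv2.imread('pics/top1.png')]);cv2.imwrite('pics/both1.png',a)
"
```

```text
time_s: 2.6
position: [0.6651, 0.0699, 0.1303]
eef_rot: [180.0, 0.1, 167.0]
ft_force: [0.2, -0.0, 0.6]
gripper_width: 0.0004
grip_force: 0.0
([-0.0021, -0.0032, 0.0543], [0.0, 0.001, 0.004], [0.6666, 0.0663, 0.076]) ([-0.0021, -0.0032, 0.0573], [0.0, 0.001, 0.004], [0.6666, 0.0663, 0.073])
```

View pics/both1.png

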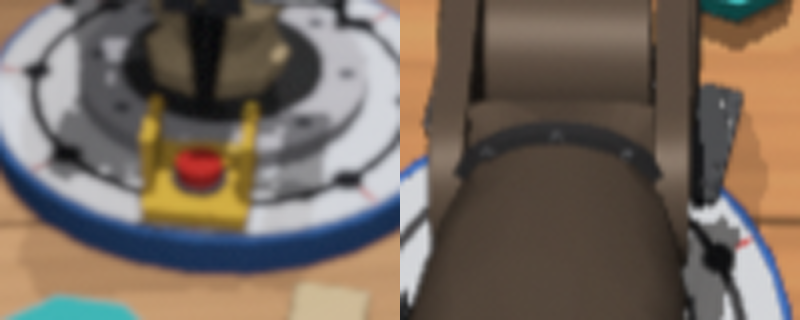

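The crop from the scene camera shows the shut fingers at about (205,95), between the cheeks at x≈150 and x≈250 and above the red button at (198,168). Next I press down.

```bash
python3 -m crank '[{"tx":-0.002,"ty":-0.003,"tz":0.025,"ax":0,"ay":0,"az":0,"jaw":0},{"tx":-0.002,"ty":-0.003,"tz":0.04,"ax":0,"ay":0,"az":0,"jaw":0},{"tx":-0.002,"ty":-0.003,"tz":0.046,"ax":0,"ay":0,"az":0,"jaw":0},{"tx":-0.002,"ty":-0.003,"tz":0.05,"ax":0,"ay":0,"az":0,"jaw":0},{"tx":-0.002,"ty":-0.003,"tz":0.05,"ax":0,"ay":0,"az":0,"jaw":0}]' 20; python3 -c "
from h import *
print(shift(0,.0755))"
```

```text
time_s: 3.2
position: [0.666, 0.0657, 0.0791]
eef_rot: [-180.0, -0.1, 167.0]
ft_force: [-4.3, -0.5, 6.6]
gripper_width: 0.0005
grip_force: 2.9
([-0.0004, 0.0008, 0.0036], [-0.0, -0.001, 0.004], [0.6666, 0.0663, 0.0755])
```

```bash
python3 -m crank '[{"tx":0,"ty":0,"tz":0.003,"ax":0,"ay":0,"az":0,"jaw":0},{"tx":0,"ty":0,"tz":0.004,"ax":0,"ay":0,"az":0,"jaw":0},{"tx":0,"ty":0,"tz":0.004,"ax":0,"ay":0,"az":0,"jaw":0},{"tx":0,"ty":0,"tz":0.004,"ax":0,"ay":0,"az":0,"jaw":0}]' 20; python3 -c "
from h import *
for a,l in ((0,.012),(5,.014),(10,.014),(15,.014)): print(shift(a,.0755,l))"
```

```text
time_s: 3.6
position: [0.6662, 0.0656, 0.0759]
eef_rot: [180.0, -0.0, 167.0]
ft_force: [-5.4, -0.7, 7.2]
gripper_width: 0.0005
grip_force: 3.6
([-0.0003, 0.0128, 0.0004], [0.0, -0.0, 0.004], [0.6693, 0.078, 0.0755])
([0.0014, 0.026, 0.0004], [0.0, -0.0, -0.084], [0.6707, 0.0913, 0.0755])
([0.004, 0.0371, 0.0004], [0.0, -0.0, -0.171], [0.6706, 0.1027, 0.0755])
([0.0076, 0.048, 0.0004], [0.0, -0.0, -0.258], [0.6695, 0.1141, 0.0755])
```

```bash
python3 -m crank '[{"tx":0,"ty":0.004,"tz":0.0,"ax":0,"ay":0,"az":0,"jaw":0},{"tx":0,"ty":0.008,"tz":0.0,"ax":0,"ay":0,"az":0,"jaw":0},{"tx":0,"ty":0.013,"tz":0.0,"ax":0,"ay":0,"az":0,"jaw":0},{"tx":0.001,"ty":0.017,"tz":0.0,"ax":0,"ay":0,"az":-0.03,"jaw":0},{"tx":0.001,"ty":0.022,"tz":0.0,"ax":0,"ay":0,"az":-0.06,"jaw":0},{"tx":0.002,"ty":0.026,"tz":0.0,"ax":0,"ay":0,"az":-0.084,"jaw":0},{"tx":0.003,"ty":0.031,"tz":0.0,"ax":0,"ay":0,"az":-0.12,"jaw":0},{"tx":0.004,"ty":0.037,"tz":0.0,"ax":0,"ay":0,"az":-0.17,"jaw":0},{"tx":0.004,"ty":0.037,"tz":0.0,"ax":0,"ay":0,"az":-0.17,"jaw":0}]' 20; python3 -c "
from h import *
f=ctrl.grab_frame('scene')
for n in ('push_cheek','plunger_top'): 
  for d in ctrl.spot_point('scene',n)[:2]:
    p=d['point']; v=p[:2]-C; print(n,p,d['confidence'],np.degrees(np.arctan2(v[1],v[0]))-A0)
import cv2; cv2.imwrite('pics/s2.png',cv2.resize(f['color'][225:305,290:400],None,fx=5,fy=5))
for a in (15,20,25,30): print(shift(a,.081,.014))"
```

```text
time_s: 4.5
position: [0.6709, 0.1033, 0.0761]
eef_rot: [180.0, 0.1, 176.9]
ft_force: [-2.5, 2.2, 7.4]
gripper_width: 0.0005
grip_force: 3.6
push_cheek [0.5428, 0.0978, 0.0531] 0.62 45.93522627210834
push_cheek [0.6714, 0.1291, 0.0726] 0.61 27.338795317449176
plunger_top [0.672, 0.1033, 0.0588] 0.35 16.365405806105336
([0.002, 0.011, -0.0049], [0.001, 0.001, -0.088], [0.6695, 0.1141, 0.081])
([0.0047, 0.0221, -0.0049], [0.0, 0.001, -0.175], [0.6674, 0.1253, 0.081])
([0.0084, 0.0329, -0.0049], [0.0, 0.001, -0.262], [0.6644, 0.1363, 0.081])
([0.0129, 0.0433, -0.0049], [0.0, 0.001, -0.35], [0.6604, 0.147, 0.081])
```

View pics/s2.png

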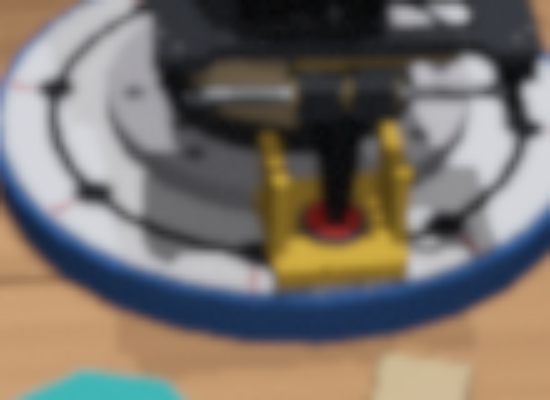

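The crop shows the finger at (338,180) pressing the red button at (332,222), midway between the cheeks. Friction has carried the table to about 16°. I'll raise the tip above the sprung-up button height and push the cheek from here.

```bash
python3 -m crank '[{"tx":0,"ty":0,"tz":-0.008,"ax":0,"ay":0,"az":0,"jaw":0},{"tx":0,"ty":0,"tz":-0.015,"ax":0,"ay":0,"az":0,"jaw":0},{"tx":0.001,"ty":0.006,"tz":-0.016,"ax":0,"ay":0,"az":-0.05,"jaw":0},{"tx":0.002,"ty":0.011,"tz":-0.016,"ax":0,"ay":0,"az":-0.088,"jaw":0},{"tx":0.003,"ty":0.017,"tz":-0.016,"ax":0,"ay":0,"az":-0.13,"jaw":0},{"tx":0.005,"ty":0.022,"tz":-0.016,"ax":0,"ay":0,"az":-0.175,"jaw":0},{"tx":0.0065,"ty":0.0275,"tz":-0.016,"ax":0,"ay":0,"az":-0.22,"jaw":0},{"tx":0.0085,"ty":0.033,"tz":-0.016,"ax":0,"ay":0,"az":-0.262,"jaw":0},{"tx":0.0105,"ty":0.038,"tz":-0.016,"ax":0,"ay":0,"az":-0.305,"jaw":0},{"tx":0.013,"ty":0.043,"tz":-0.016,"ax":0,"ay":0,"az":-0.35,"jaw":0},{"tx":0.013,"ty":0.043,"tz":-0.016,"ax":0,"ay":0,"az":-0.35,"jaw":0}]' 20; python3 -c "
from h import *
f=ctrl.grab_frame('scene')
for n in ('push_cheek','plunger_top'): 
  for d in ctrl.spot_point('scene',n)[:2]:
    p=d['point']; v=p[:2]-C; print(n,p,d['confidence'],np.degrees(np.arctan2(v[1],v[0]))-A0)
import cv2; cv2.imwrite('pics/s3.png',cv2.resize(f['color'][225:305,290:400],None,fx=5,fy=5))
for a in (35,40,43,45,47): print(shift(a,.092,.014))"
```

```text
time_s: 5.75
position: [0.6606, 0.1463, 0.0914]
eef_rot: [-180.0, 0.1, -163.1]
ft_force: [1.3, -0.8, -0.4]
gripper_width: 0.0004
grip_force: 0.2
push_cheek [0.663, 0.1571, 0.0706] 0.87 39.615795169500984
plunger_top [0.6654, 0.1275, 0.0622] 0.62 27.300729405259382
([0.0013, 0.0122, -0.001], [0.0, 0.0, -0.088], [0.6555, 0.1573, 0.092])
([0.004, 0.0232, -0.001], [0.0, 0.0, -0.176], [0.6497, 0.1671, 0.092])
([0.0061, 0.0298, -0.001], [0.0, 0.0, -0.228], [0.6459, 0.1728, 0.092])
([0.0077, 0.034, -0.001], [0.0, 0.0, -0.263], [0.6431, 0.1764, 0.092])
([0.0094, 0.0383, -0.001], [0.0, 0.0, -0.298], [0.6402, 0.18, 0.092])
```

View pics/s3.png

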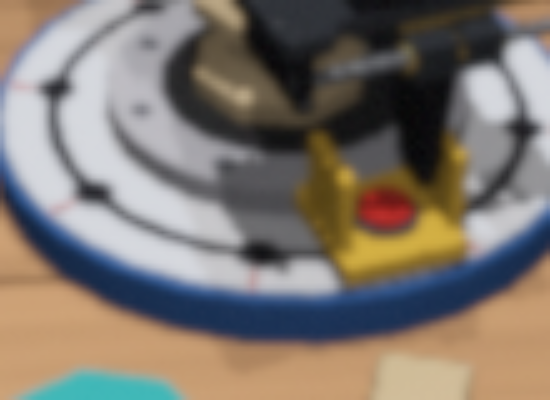

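The crop shows the finger at (430,180) against the leading cheek, with the button at (385,210) still low and the table at about 28°. I'll go on and slow down towards the hole.

```bash
python3 -m crank '[{"tx":0.0005,"ty":0.004,"tz":0,"ax":0,"ay":0,"az":-0.03,"jaw":0},{"tx":0.001,"ty":0.008,"tz":0,"ax":0,"ay":0,"az":-0.06,"jaw":0},{"tx":0.0013,"ty":0.012,"tz":0,"ax":0,"ay":0,"az":-0.09,"jaw":0},{"tx":0.002,"ty":0.016,"tz":0,"ax":0,"ay":0,"az":-0.12,"jaw":0},{"tx":0.003,"ty":0.0195,"tz":0,"ax":0,"ay":0,"az":-0.15,"jaw":0},{"tx":0.004,"ty":0.0225,"tz":0,"ax":0,"ay":0,"az":-0.175,"jaw":0},{"tx":0.0045,"ty":0.025,"tz":0,"ax":0,"ay":0,"az":-0.19,"jaw":0},{"tx":0.0053,"ty":0.027,"tz":0,"ax":0,"ay":0,"az":-0.205,"jaw":0},{"tx":0.006,"ty":0.029,"tz":0,"ax":0,"ay":0,"az":-0.22,"jaw":0},{"tx":0.0064,"ty":0.0305,"tz":0,"ax":0,"ay":0,"az":-0.235,"jaw":0},{"tx":0.0064,"ty":0.0305,"tz":0,"ax":0,"ay":0,"az":-0.235,"jaw":0}]' 20
cat > look.py <<'E'
from h import *
import cv2,sys
f=ctrl.grab_frame('scene')
for n in ('push_cheek','plunger_top'): 
  for d in ctrl.spot_point('scene',n)[:2]:
    p=d['point']; v=p[:2]-C; print(n,p,d['confidence'],np.degrees(np.arctan2(v[1],v[0]))-A0)
cv2.imwrite(f'pics/{sys.argv[1]}.png',cv2.resize(f['color'][215:295,310:420],None,fx=5,fy=5))
for a in (43,45,47,49): print(shift(a,.092,.014))
E
python3 look.py s4
```

```text
time_s: 7.0
position: [0.6453, 0.1728, 0.0909]
eef_rot: [-180.0, -0.0, -149.7]
ft_force: [-0.6, -4.9, 1.8]
gripper_width: 0.0
grip_force: 2.0
push_cheek [0.6452, 0.1835, 0.0725] 0.95 52.951958513626636
plunger_top [0.6545, 0.1565, 0.0616] 0.4 41.0512688091881
([-0.0004, -0.0004, -0.0011], [-0.0, -0.0, 0.008], [0.6459, 0.1728, 0.092])
([0.0002, 0.0041, -0.0011], [-0.0, -0.0, -0.027], [0.6431, 0.1764, 0.092])
([0.0009, 0.0086, -0.0011], [-0.0, -0.0, -0.062], [0.6402, 0.18, 0.092])
([0.0017, 0.0131, -0.0011], [-0.0, -0.0, -0.097], [0.6372, 0.1834, 0.092])
```

View pics/s4.png

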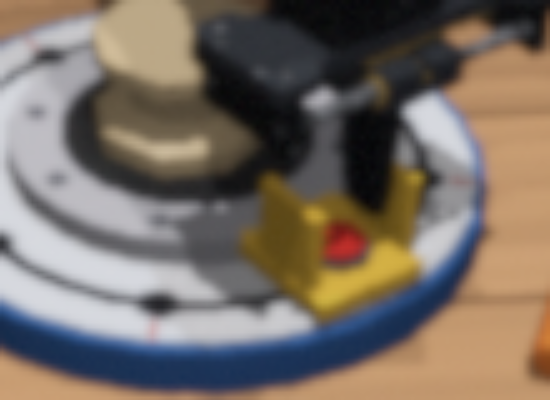

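The crop shows the finger at (375,185) on the cheek and the button at (345,242) apparently still down, with the table at about 42°. I'll creep on in millimetre steps and watch the force.

```bash
python3 -m crank '[{"tx":0,"ty":0.001,"tz":0,"ax":0,"ay":0,"az":-0.007,"jaw":0},{"tx":0,"ty":0.002,"tz":0,"ax":0,"ay":0,"az":-0.015,"jaw":0},{"tx":0,"ty":0.003,"tz":0,"ax":0,"ay":0,"az":-0.02,"jaw":0},{"tx":0,"ty":0.003,"tz":0,"ax":0,"ay":0,"az":-0.02,"jaw":0}]' 20; python3 look.py s5
```

```text
time_s: 7.55
position: [0.6437, 0.1754, 0.0908]
eef_rot: [-180.0, -0.0, -148.6]
ft_force: [0.4, -5.2, 2.0]
gripper_width: 0.0005
grip_force: 2.4
push_cheek [0.6422, 0.1813, 0.0719] 0.64 53.04965747734214
plunger_top [0.6517, 0.162, 0.0616] 0.45 43.77749870154449
([-0.0004, -0.0034, -0.0012], [-0.0, -0.001, 0.028], [0.6459, 0.1728, 0.092])
([0.0, 0.0011, -0.0012], [-0.0, -0.001, -0.007], [0.6431, 0.1764, 0.092])
([0.0006, 0.0056, -0.0012], [-0.0, -0.001, -0.042], [0.6402, 0.18, 0.092])
([0.0014, 0.0101, -0.0012], [-0.0, -0.001, -0.077], [0.6372, 0.1834, 0.092])
```

```bash
python3 -m crank '[{"tx":0,"ty":0.001,"tz":0,"ax":0,"ay":0,"az":-0.007,"jaw":0},{"tx":0,"ty":0.002,"tz":0,"ax":0,"ay":0,"az":-0.015,"jaw":0},{"tx":0,"ty":0.002,"tz":0,"ax":0,"ay":0,"az":-0.015,"jaw":0}]' 20; python3 look.py s6
```

```text
time_s: 8.0
position: [0.6426, 0.1777, 0.0907]
eef_rot: [180.0, -0.0, -147.7]
ft_force: [-0.2, -2.2, 0.9]
gripper_width: 0.0004
grip_force: 1.1
push_cheek [0.6396, 0.1833, 0.0722] 0.73 54.43476025255262
plunger_top [0.6532, 0.1607, 0.0656] 0.47 42.950331808675514
([0.0, -0.0059, -0.0014], [0.0, -0.0, 0.043], [0.6459, 0.1728, 0.092])
([0.0004, -0.0013, -0.0014], [0.0, -0.0, 0.008], [0.6431, 0.1764, 0.092])
([0.0009, 0.0032, -0.0014], [0.0, -0.0, -0.027], [0.6402, 0.18, 0.092])
([0.0016, 0.0077, -0.0014], [0.0, -0.0, -0.062], [0.6372, 0.1834, 0.092])
```

View pics/s6.png

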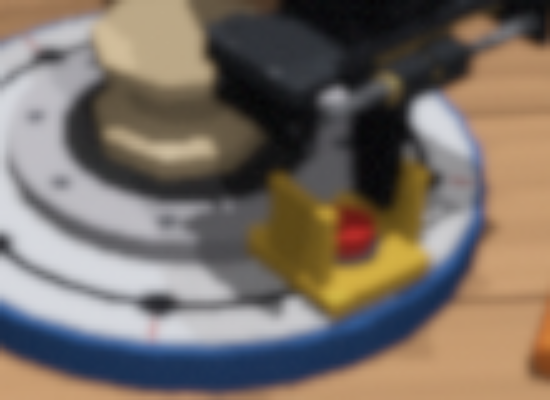

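The button at (352,235) now stands visibly taller with its red side showing, and the network puts its top at 65.6 mm. The contact force has also dropped, so the plunger has sprung up. I'll back off the cheek, rise, and check.

```bash
python3 -m crank '[{"tx":0,"ty":-0.005,"tz":-0.002,"ax":0,"ay":0,"az":0,"jaw":0},{"tx":0,"ty":-0.01,"tz":-0.003,"ax":0,"ay":0,"az":0,"jaw":0},{"tx":0,"ty":-0.013,"tz":-0.003,"ax":0,"ay":0,"az":0,"jaw":0},{"tx":0,"ty":-0.013,"tz":-0.03,"ax":0,"ay":0,"az":0,"jaw":0},{"tx":0,"ty":-0.013,"tz":-0.07,"ax":0,"ay":0,"az":0,"jaw":0},{"tx":-0.05,"ty":-0.013,"tz":-0.11,"ax":0,"ay":0,"az":0,"jaw":0},{"tx":-0.05,"ty":0.03,"tz":-0.13,"ax":0,"ay":0,"az":0,"jaw":0},{"tx":-0.05,"ty":0.08,"tz":-0.13,"ax":0,"ay":0,"az":0,"jaw":0},{"tx":-0.03,"ty":0.13,"tz":-0.13,"ax":0,"ay":0,"az":0,"jaw":0},{"tx":0,"ty":0.18,"tz":-0.13,"ax":0,"ay":0,"az":0,"jaw":0},{"tx":0,"ty":0.23,"tz":-0.13,"ax":0,"ay":0,"az":0,"jaw":0},{"tx":0,"ty":0.25,"tz":-0.13,"ax":0,"ay":0,"az":0,"jaw":0}]' 20
cat > chk.py <<'E'
from h import *
import cv2,sys
for c in ("top","scene"):
    f=ctrl.grab_frame(c)
    for n in ('push_cheek','plunger_top','plate_centre','next_hole','stone_mid'): 
      for d in ctrl.spot_point(c,n)[:2]:
        p=np.array(d['point']); v=p[:2]-C; print(c,n,p,d['confidence'],np.degrees(np.arctan2(v[1],v[0]))-A0)
    cv2.imwrite(f'pics/{sys.argv[1]}{c}.png',f['color'])
    M=R.from_euler("xyz",f["rotation"],degrees=True).as_matrix()
    hsv=cv2.cvtColor(f["color"],cv2.COLOR_BGR2HSV); z=f["range_z"]
    v,u=np.nonzero(((hsv[...,0]<8)|(hsv[...,0]>172))&(hsv[...,1]>120)&(hsv[...,2]>80)&(z>0)); z=z[v,u]
    P=(M@np.linalg.inv(f["mtx"])@np.array([u*z,v*z,z])).T+f["eye"]
    d=P[:,:2]-C; k=(abs(np.hypot(*d.T)-.13)<.025)&(P[:,2]>.045); P=P[k]
    if k.any(): m=P.mean(0); print("red",k.sum(),m,"z90",np.percentile(P[:,2],[50,75,90]),"ang",np.degrees(np.arctan2(*(m[:2]-C)[::-1]))-A0)
a=cv2.imread(f'pics/{sys.argv[1]}top.png')[160:290,200:370];b=cv2.imread(f'pics/{sys.argv[1]}scene.png')[205:300,280:420]
cv2.imwrite(f'pics/{sys.argv[1]}.png',np.hstack([cv2.resize(a,(390,300)),cv2.resize(b,(400,300))]))
E
python3 chk.py f
```

```text
time_s: 9.35
position: [0.507, 0.3908, 0.2212]
eef_rot: [180.0, 0.0, -147.7]
ft_force: [0.2, 0.6, -0.5]
gripper_width: 0.0006
grip_force: 0.0
top push_cheek [0.6386 0.1856 0.0748] 0.6 55.46211760778333
top plunger_top [0.6512 0.1651 0.0665] 0.59 45.0569368602615
top plate_centre [0.5414 0.0973 0.0511] 0.73 56.07890360333933
top next_hole [0.6509 0.1616 0.0314] 0.61 43.80532893873575
top next_hole [0.5396 0.0947 0.0534] 0.53 -93.90272896905513
top stone_mid [ 0.3606 -0.1895  0.0309] 0.89 -108.94407438713831
top stone_mid [ 0.8291 -0.0211  0.0307] 0.84 -8.850416188225907
red 97 [0.64822859 0.16176293 0.0664851 ] z90 [0.06679525 0.06861066 0.07016717] ang 44.48411915609498
scene plunger_top [0.6517 0.1627 0.0668] 0.45 44.04291140778547
scene next_hole [0.6466 0.1659 0.0298] 0.71 46.45375039830367
scene next_hole [0.6504 0.1613 0.0681] 0.37 43.803699547364786
scene stone_mid [ 0.5454 -0.2389  0.0319] 0.93 -75.87623051620402
scene stone_mid [ 0.8251 -0.0211  0.0325] 0.92 -9.12957758633543
red 56 [0.65700047 0.16499949 0.06366155] z90 [0.06501423 0.06629014 0.06764156] ang 43.72941979540569
```

View pics/f.png

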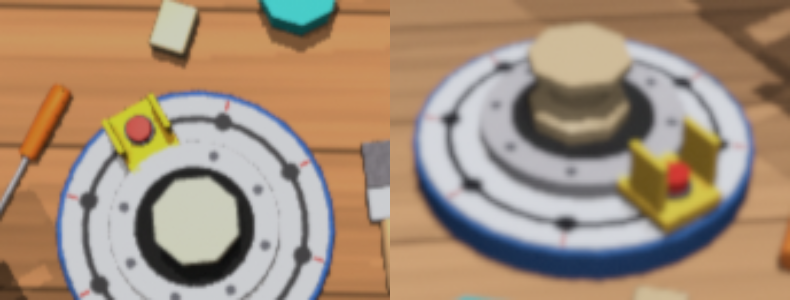

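The plunger top is back at 66.5 mm (66.6 mm at the start) and the table has turned 45.0° by the same measure. The stone is centred, the bystanders look undisturbed and the arm is clear, so I'm handing in.

```bash
python3 -c "
from bench import ctrl
print(max(map(abs,ctrl.get_state()['joint_vel'])));print(ctrl.finish_job())"
```

```text
0.34236908688528045
the job is handed in; nothing more can be done
None
```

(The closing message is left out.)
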